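Hold an assembly square in the corner of a control cabinet

ROBOT

A 6-joint arm with a two-finger parallel gripper is mounted at the origin on a cart in front of the work surface, level with it; the furniture and walls round the work are solid. World frame = base frame: x ahead of the robot, y to its left, z up, the work surface at z = 0. Lengths are in m, angles in rad, forces in N, time in s.
With the tool pointing down it reaches from about 0.35 to 0.975 m from the base axis. Payload 4.9 kg.
Tool frame: the origin (TCP) lies midway between the tips of the shut fingers; the grasp point (between the pads) lies ctrl.grip_point_offset behind it (ctrl.grip_point_offset is the distance from the TCP to the grasp point, in m); x points along the fingers, y is the direction in which the jaws open and shut, and the axes are right-handed (so a half turn about x gives the same grasp; the last joint's range is limited). The gripper opens to 85 mm and grips with 20 to 120 N. Pads are 22 mm wide; open, the fingers measure 114 mm over their backs; the gripper's body (76 mm by 85 mm) begins 54 mm behind the grasp point. The pads swing forward as they close: fully open they stand 13 mm farther back than shut.
Start: joints at [-1.251, 0.053, 1.613, -0, 1.476, -0.119], TCP at [0.266, -0.566, 0.231] pointing down, gripper open.
Joint ranges: [-3.01, 3.01], [-1.01, 2.22], [0.06, 2.58], [-1.02, 4.17], [0.09, 2.62], [-3.14, 3.14]. Speed limits (rad/s): [2.57, 2.57, 3.14, 3.14, 3.14, 3.14].

INTERFACE

Orientations are given as a rotation vector (axis times angle).
In Python, from station import ctrl gives the robot as it stands. The module is installed in compiled form; this text tells all that it offers.
- The arm moves only by the tool drive_tool, never from a script. Its argument "commands" is text: rows parted by semicolons, each of 5 numbers parted by spaces: the closure, from -1 (fully open) to 1 (shut), so that 0 is half open, then the shift along the tool's x, y, z in units of 40 mm (1.0 is 40 mm), then the turn about the tool's x in units of 5 degrees (1.0 is 5 degrees). A call has 1 to 8 rows; each row is the pose to reach, as a shift and turn from the pose commanded when the call began, along the tool's axes at that moment; what a row does not reach only later rows make up. A row lasts 1/12 s, in which the tool goes at most 41.7 mm and 7.16 degrees, less where a joint would pass 70% of its speed; a pose out of reach is approached as far as the arm can. A call with a gripper value outside its range is refused whole. The fingers move at their own pace and stop on an object; "newtons" is the grip in N (left out, the last holds). Time passes only in rows, so rows that repeat a pose let the fingers close. It gives the time, the measured TCP pose, the force and the opening at its end, in the units of the state.
- ctrl.get_obs(): the state, without advancing time (a new reading comes with each control period).
- ctrl.get_image(name): name is "scene" or "top"; returns (picture, depth): 420x560x3 uint8, blue, green, red; 420x560 float32, m along the optical axis (not along the pixel's ray), 0 where there is no reading.
- ctrl.camera_info(name): a dict with "K" (3x3 intrinsics, pixels), "T" (4x4, takes a point from camera to world coordinates). Camera axes: x right, y down, z forward; pixel columns grow to the right and rows downward; lengths in m; the calibration is good to about 2 mm. A picture is of the moment at which its call begins. camera_info takes no time and is no camera call.
- ctrl.finish_job(): hands the job in, once; it reports no verdict.
The state is a dict: "t": time; "q": joint angles; "dq": joint speeds; "effort": joint torques, N m; "tool_pos": TCP position; "tool_rot": TCP orientation; "contact_force": force on the tool from outside, world axes, zero at the start; "wrist_torque": the same for the moment, N m; "opening": finger opening in m.
Only numpy, scipy, OpenCV 4.12 (cv2) and the standard library are available. Lean on these libraries where they do the work, as an engineer would, in place of code of your own. Each camera call takes 0.05 s, during which the arm holds its last target.

TASK

A small control cabinet lies on its back on the bench: swing its door open by the bar handle until it stands upright. Then take the steel square by its orange grip, lay it flat on the cabinet's floor in the near right-hand corner and press it in until both its legs lie flush against the two walls, and finish while still gripping and pressing it there against both walls. Leave the meter and the yellow screwdriver where they are.

Things in the scene. Friction and masses are not known exactly. Their poses are not given: they have to be found in the camera images.
- cabinet: grey sheet-metal cabinet fixed to the bench, lying on its back like a tray, 210 (x) x 220 (y) x 40 mm high; origin at the centre of its underside, z up, -x its near side (towards the robot), -y its right side. Walls 8 mm thick, rim 40 mm above the bench, inner floor 5 mm above the bench. A rail with a green terminal strip 32 mm high occupies the floor only at x > +35 mm
- near_wall: the cabinet's near wall (its -x side, runs along y); its inner face is 97 mm to -x of the cabinet's origin
- right_wall: the cabinet's right wall (its -y side, runs along x); its inner face is 102 mm to -y of the cabinet's origin
- corner (a point): the inner near right-hand corner of the cabinet, at floor level, where the inner faces of the near and right walls meet; axes as the cabinet's
- door (a joint): angle of the cabinet's white door: 0 closed (flat on the rim), grows as it swings up and away from the robot, pi/2 upright, at most 1.8. It starts at 0 to 0.1. Its stiff hinge (0.6 N m of friction) keeps it at any angle; the door weighs 0.3 kg
- door_hinge (a point): middle of the hinge axis, which runs along the cabinet's y along its far rim, 45 mm above the bench
- door_handle (a point): middle of the door's steel bar handle: a round bar 10 mm thick and 100 mm long, parallel to the hinge axis and 256 mm from it, standing out 42 mm beyond the door's near edge (37 mm free gap) with the bench about 40 mm below when shut; an upright gripper can take it from above and stay upright as the door swings. Axes turn with the door
- square: loose steel square lying flat, about 0.3 kg: legs 90 mm long, 11 mm thick, 26 mm high, joined by a web, with an upright orange grip. Origin where the legs' outer faces meet, at the underside; legs along its +x and +y, z up. In place its origin is at the corner, its axes like the cabinet's. Legs are smooth (friction about 0.2 on walls and floor); the walls are rigid
- square_grip (a point): in the orange grip: a block 16 mm wide, 50 mm long along the square's diagonal (45 degrees between its +x and +y), its top 82 mm above the square's underside. This point is on the block's middle axis, 34 mm along x and 34 mm along y from the square's origin, 66 mm above its underside; axes as the square's
- meter: blue and black multimeter, 146 x 68 x 41 mm, lying on the bench at the right; origin at the centre of its underside; leave alone
- screwdriver_y: yellow-handled screwdriver, 169 mm long, lying at the left; origin under its middle; leave alone
- parts_cabinet: blue drawer unit fixed on the bench beyond the square and to the right of the cabinet, about 170 mm high with a spool on top; its drawer fronts and their pulls face the robot from about x = 0.63 m on. Carry the square nearer to the robot than that

How it is judged:
On the way:
1. the door has been swung up to at least 1.25 rad (about 72 degrees) (value of joint door above 1.25 rad), for 0.2 s.
At the end, for the whole second after the job is handed in: Door above 1.2 rad; the square flat on the floor (5 mm, 0.05 rad) in the near right corner, its corner within 5 mm and its legs within 0.03 rad of the walls, pressing on each wall with over 1.5 N, at rest and gripped by the fingers (over 20 N in all) (value of joint door above 1.2 rad and contact force between square and near_wall above 1.5 N and contact force between square and right_wall above 1.5 N and angle between the x axis of square and the x axis of cabinet, either way round below 0.03 rad and horizontal distance between square and corner below 0.005 m and z of square in the frame of corner below 0.005 m and angle between square's own z axis and vertical below 0.05 rad and contact force between the fingers and square above 20 N and linear speed of square below 0.02 m/s); the arm keeps its last pose, push and grip.
It fails at once if the meter or the yellow screwdriver is moved more than 30 mm (distance of any of meter, screwdriver_y from where it was at the start of the episode above 0.03 m).
It also fails if it takes over 67 s, if anything falls off the work surface, if the arm or the gripper's body presses on something with over 40 N, if the wrist force passes 120 N, or if a joint passes its speed limit or range.

## Working session

There is one attempt and no reset: what is moved stays moved. The work goes in short steps, Python scripts to look and compute and a tool call to move; the robot and the scene stay as the last step left them, time stands still between calls to the robot, and variables do not carry over. Pictures are saved under pics/ and viewed, and the job is handed in when it is done.

Besides the shell and the picture viewer there is one more tool, called after "Call:" as a command line: name --argument value ..., lists and objects as JSON in quotes. drive_tool: Moves the arm, as the interface text tells. Its arguments: {"type":"object","properties":{"commands":{"type":"string"},"newtons":{"type":"number"}},"required":["commands"]}

```bash
mkdir -p pics; cat > h.py <<'E'
from station import ctrl
import numpy as np, cv2
def snap(n,f):
    im,d=ctrl.get_image(n); cv2.imwrite(f'pics/{f}.png',im); np.save(f'pics/{f}.npy',d); return im,d
def pt(n,f,u,v,z=None):
    i=ctrl.camera_info(n);K,T=np.array(i['K']),np.array(i['T'])
    r=np.linalg.inv(K)@[u,v,1]
    if z is None:
        d=np.load(f'pics/{f}.npy');p=d[int(v)-1:int(v)+2,int(u)-1:int(u)+2];p=p[p>0];return (T@np.r_[r*np.median(p),1])[:3]
    w=T[:3,:3]@r;o=T[:3,3];return o+w*(z-o[2])/w[2]
E
python3 - <<'E'
from h import *
snap('scene','s0');snap('top','t0')
o=ctrl.get_obs();print(o,ctrl.grip_point_offset)
for n in('scene','top'):print(ctrl.camera_info(n))
E
```

```text
{'t': 0.1, 'q': array([-1.25102728e+00,  5.33060809e-02,  1.61417393e+00, -2.88229849e-05,
        1.47604049e+00, -1.19050884e-01]), 'dq': array([-7.24927679e-04, -3.62010512e-03, -4.29121623e-03, -9.67900765e-06,
       -4.28505755e-04,  1.85044345e-04]), 'effort': array([-1.66078986e-03, -3.94902813e+01, -3.71365535e+01, -2.29030702e-04,
        3.89813547e-03, -1.18711986e-05]), 'tool_pos': array([ 0.26532435, -0.56524279,  0.23016624]), 'tool_rot': array([ 1.97899254,  0.44331018, -1.97944211]), 'contact_force': array([ 0.25839997, -0.44948134, -0.46790581]), 'wrist_torque': array([0.06638062, 0.03014859, 0.02492269]), 'opening': 0.08550105500815852} 0.0187
{'K': array([[493.97549294,   0.        , 283.74400021],
       [  0.        , 493.97549294, 204.98961819],
       [  0.        ,   0.        ,   1.        ]]), 'T': array([[-0.53845688, -0.38107032,  0.75156476, -0.64399167],
       [-0.84260483,  0.23394754, -0.48506253,  0.69881399],
       [ 0.00901621, -0.89445735, -0.44706235,  0.77153538],
       [ 0.        ,  0.        ,  0.        ,  1.        ]])}
{'K': array([[449.88656334,   0.        , 281.07813899],
       [  0.        , 449.88656334, 206.61710265],
       [  0.        ,   0.        ,   1.        ]]), 'T': array([[-0.09007756, -0.97439424,  0.20601432,  0.26652509],
       [-0.9959296 ,  0.088794  , -0.01548705, -0.03650516],
       [-0.00320234, -0.2065708 , -0.97842642,  1.49117146],
       [ 0.        ,  0.        ,  0.        ,  1.        ]])}
```

```bash
ls pics
```

```text
s0.npy
s0.png
t0.npy
t0.png
```

View pics/s0.png

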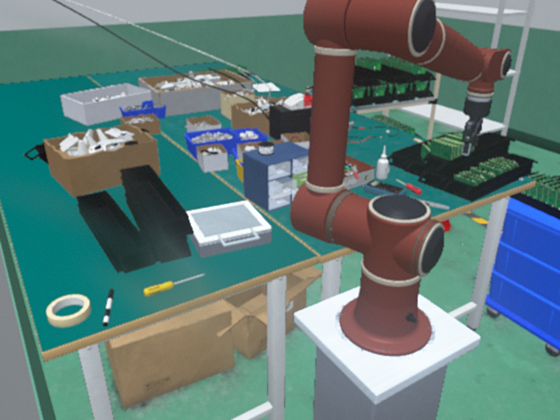

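View pics/t0.png

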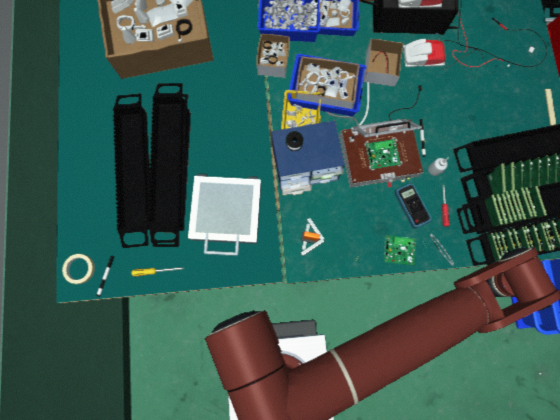

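```bash
python3 - <<'E'
import cv2
a=cv2.imread('pics/t0.png')
cv2.imwrite('pics/t0c.png',cv2.resize(a[165:275,175:335],None,fx=5,fy=5,interpolation=cv2.INTER_CUBIC))
E
```

```text
(no output)
```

View pics/t0c.png

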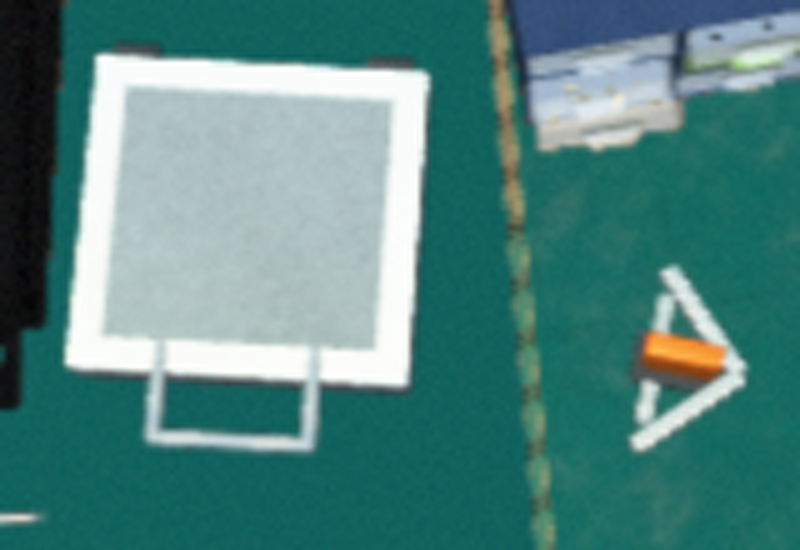

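```bash
python3 - <<'E'
from h import *
def P(x,y,z): return pt('top','t0',175+x/5-.4,165+y/5-.4,z)
for n,(x,y,z) in dict(nl=(67,368,.048),nr=(410,387,.048),fl=(97,55,.048),fr=(428,73,.048),h1=(147,440,.05),h2=(312,449,.05),
 apex=(745,375,.026),lx=(668,268,.026),ly=(635,447,.026),g1=(650,333,.082),g2=(725,347,.082),g3=(722,372,.082),g4=(643,362,.082)).items():
    print(n,P(x,y,z).round(4), pt('top','t0',175+x/5,165+y/5).round(4))
print('gripdepth',pt('top','t0',175+690/5,165+352/5))
for x,y in((230,200),(230,350),(230,100),(230,444)):print(pt('top','t0',175+x/5,165+y/5).round(4))
print(ctrl.get_obs()['tool_rot'])
from scipy.spatial.transform import Rotation as R
print(R.from_rotvec(ctrl.get_obs()['tool_rot']).as_matrix().round(3))
E
```

```text
nl [0.4938 0.2497 0.048 ] [4.998e-01 2.579e-01 4.000e-04]
nr [0.4614 0.0298 0.048 ] [0.4654 0.0304 0.0074]
fl [0.7018 0.2198 0.048 ] [0.7143 0.2268 0.0013]
fr [0.6694 0.0013 0.048 ] [0.6801 0.0012 0.0041]
h1 [0.4423 0.2004 0.05  ] [0.4465 0.2068 0.0036]
h2 [0.427  0.0954 0.05  ] [0.425  0.0937 0.055 ]
apex [ 0.4524 -0.1885  0.026 ] [ 0.4538 -0.1921  0.0029]
lx [ 0.5279 -0.1456  0.026 ] [ 0.5303 -0.1484  0.0039]
ly [ 0.4119 -0.112   0.026 ] [ 0.4115 -0.1137  0.0157]
g1 [ 0.4773 -0.1258  0.082 ] [ 0.4846 -0.1307  0.0233]
g2 [ 0.4641 -0.1721  0.082 ] [ 0.4699 -0.1782  0.0308]
g3 [ 0.4485 -0.1685  0.082 ] [ 0.4537 -0.1744  0.0308]
g4 [ 0.4593 -0.1195  0.082 ] [ 0.4658 -0.1241  0.0239]
gripdepth [ 0.46165407 -0.15088617  0.08136382]
[0.5931 0.1363 0.0504]
[0.4934 0.1419 0.055 ]
[0.6603 0.1319 0.0518]
[0.4329 0.1456 0.056 ]
[ 1.97899254  0.44331018 -1.97944211]
[[-0.001  0.425 -0.905]
 [ 0.002 -0.905 -0.425]
 [-1.    -0.002 -0.   ]]
```

Call:
drive_tool --commands "-1 0 -0.7 -0.6 -1.4; -1 0 -1.5 -1.2 -2.8; -1 0 -2.2 -1.8 -4.2; -1 0 -3 -2.4 -5.6; -1 0 -3.7 -3 -7; -1 0 -4.4 -3.6 -8.5; -1 0 -5.2 -4.2 -9.9; -1 0 -5.9 -4.7 -11.3" --newtons 60

```text
t: 0.77
tool_pos: [0.3354, -0.2699, 0.2307]
tool_rot: [1.312, 1.141, -1.311]
contact_force: [-0.5, -1.0, 0.7]
opening: 0.0854
```

```bash
cat >> h.py <<'E'
from scipy.spatial.transform import Rotation as R
def go(p,yaw=None):
    o=ctrl.get_obs();M=R.from_rotvec(o['tool_rot']).as_matrix()
    d=M.T@(np.array(p)-o['tool_pos'])/.04
    y=np.degrees(np.arctan2(M[1,1],M[0,1]))
    print('t',o['t'].__round__(2),'pos',o['tool_pos'].round(4),'yaw',y.round(2),'F',o['contact_force'].round(1),'op',round(o['opening'],4),'tilt',M[2].round(3))
    print('shift',d.round(2),'turn',None if yaw is None else round((y-yaw)/5,2),'rows',np.linalg.norm(d)*40/41.7)
E
python3 -c "
from h import *
go((.4345,.148,.23),-8.3)"
```

```text
t 0.77 pos [ 0.3354 -0.2699  0.2307] yaw -8.02 F [-0.5 -1.   0.7] op 0.0854 tilt [-1.    -0.    -0.001]
shift [  0.03   1.   -10.69] turn 0.06 rows 10.30050151044767
```

Call:
drive_tool --commands "-1 0 0.1 -1 0; -1 0 0.2 -2 0; -1 0 0.3 -3 0; -1 0 0.4 -4 0; -1 0 0.5 -5 0; -1 0 0.6 -6 0; -1 0 0.8 -7 0; -1 0 0.9 -8 0"

```text
t: 1.43
tool_pos: [0.4177, 0.0412, 0.2312]
tool_rot: [1.316, 1.136, -1.315]
contact_force: [0.6, 0.1, -1.0]
opening: 0.0859
```

```bash
python3 -c "
from h import *
go((.4345,.148,.13),-8.3)"
```

```text
t 1.43 pos [0.4177 0.0412 0.2312] yaw -8.37 F [ 0.6  0.1 -1. ] op 0.0859 tilt [-1.     0.001  0.   ]
shift [ 2.53  0.02 -2.7 ] turn -0.01 rows 3.551252060261738
```

Call:
drive_tool --commands "0.35 0.5 0 -0.7 0; 0.35 1 0 -1.4 0; 0.35 1.5 0 -2.1 0; 0.35 1.9 0 -2.7 0; 0.35 1.9 0 -2.7 0; 0.35 1.9 0 -2.7 0"

```text
t: 1.93
tool_pos: [0.4321, 0.1465, 0.1536]
tool_rot: [1.311, 1.14, -1.318]
contact_force: [0.6, -1.2, 0.5]
opening: 0.028
```

```bash
python3 -c "
from h import *
a,_=snap('top','t1');b,_=snap('scene','s1')
go((.4345,.148,.035),-8.3)
cv2.imwrite('pics/t1c.png',cv2.resize(a[165:275,175:335],None,fx=5,fy=5,interpolation=cv2.INTER_CUBIC))
cv2.imwrite('pics/s1c.png',cv2.resize(b[150:300,130:330],None,fx=4,fy=4,interpolation=cv2.INTER_CUBIC))
"
```

```text
t 2.03 pos [0.4336 0.1455 0.1557] yaw -8.38 F [-0.9  0.2 -0. ] op 0.0278 tilt [-1.     0.001  0.   ]
shift [ 3.02  0.01 -0.06] turn -0.02 rows 2.8957061436458087
```

View pics/t1c.png

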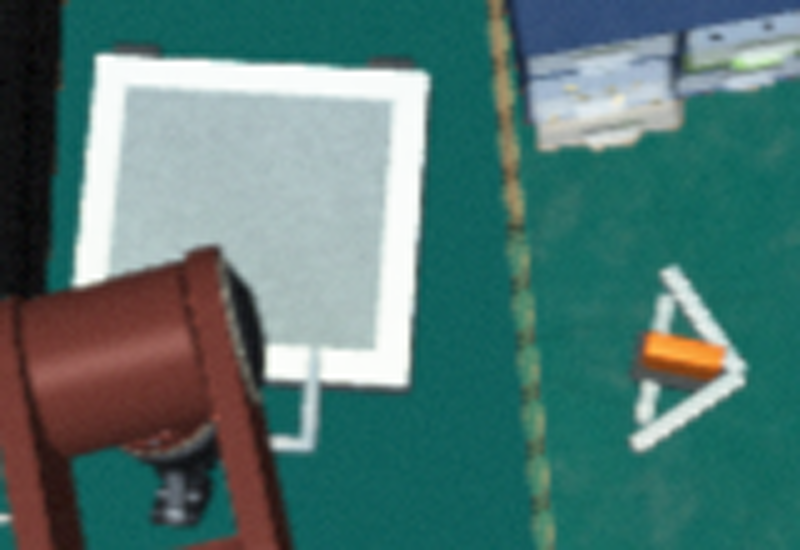

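View pics/s1c.png

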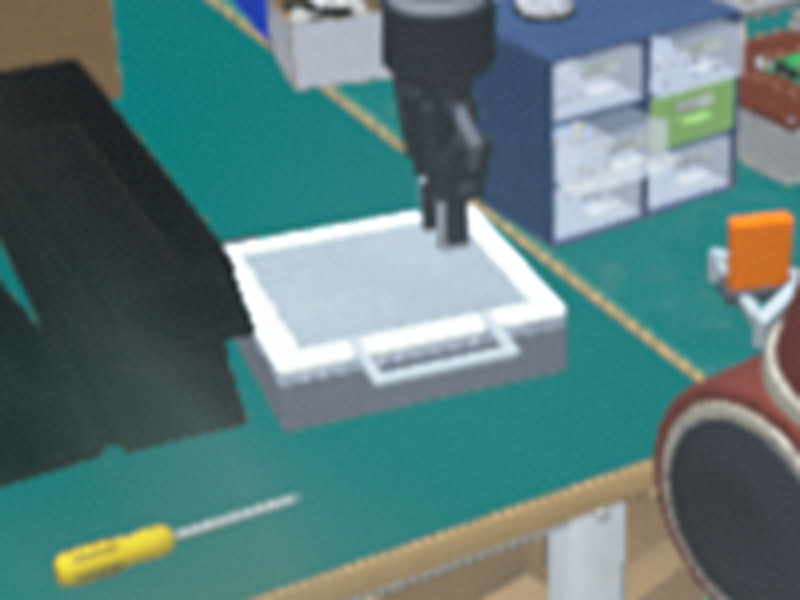

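```bash
python3 -c "
from h import *
for x,y in((378,377),(445,366),(512,352)):print(pt('scene','s1',130+x/4-.4,150+y/4-.4,.05))
"
```

```text
[0.45059335 0.19101462 0.05      ]
[0.43917908 0.14378655 0.05      ]
[0.43122384 0.09345259 0.05      ]
```

Call:
drive_tool --commands "0.35 0.8 0.05 0 0; 0.35 1.6 0.05 0 0; 0.35 2.4 0.05 0 0; 0.35 3.05 0.05 0 0; 0.35 3.05 0.05 0 0; 1 3.05 0.05 0 0; 1 3.05 0.05 0 0; 1 3.05 0.05 0 0"

```text
t: 2.7
tool_pos: [0.4343, 0.1452, 0.0344]
tool_rot: [1.314, 1.138, -1.319]
contact_force: [-6.2, -1.3, -2.6]
opening: 0.0075
```

```bash
python3 -c "
from h import *
b,_=snap('scene','s2')
go((.4345,.148,.035),-8.3)
cv2.imwrite('pics/s2c.png',cv2.resize(b[150:300,130:330],None,fx=4,fy=4,interpolation=cv2.INTER_CUBIC))
"
```

```text
t 2.75 pos [0.4343 0.1452 0.0344] yaw -8.4 F [-6.5 -1.3 -3. ] op 0.0082 tilt [-1.    -0.003  0.001]
shift [-0.02 -0.   -0.07] turn -0.02 rows 0.07003096409032127
```

View pics/s2c.png

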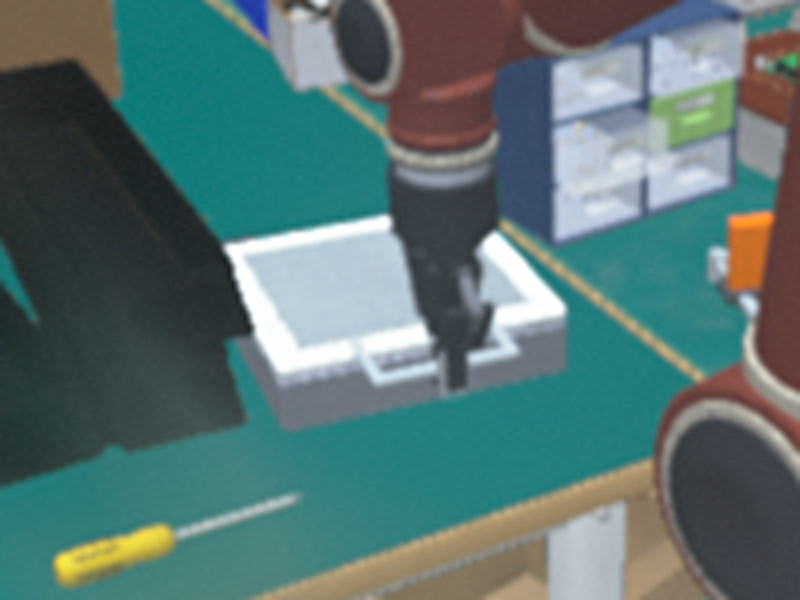

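```bash
python3 -c "
import numpy as np
t0=.02
for a,b in((.02,.56),(.56,1.05),(1.05,1.54)):
  print('; '.join(f'1 {-6.4*(np.sin(t)-np.sin(a)):.2f} {6.4*(np.cos(a)-np.cos(t)):.2f} 0 0' for t in np.linspace(a,b,9)[1:]))
"
```

```text
1 -0.43 0.02 0 0; 1 -0.86 0.08 0 0; 1 -1.28 0.16 0 0; 1 -1.70 0.27 0 0; 1 -2.11 0.40 0 0; 1 -2.51 0.57 0 0; 1 -2.90 0.76 0 0; 1 -3.27 0.98 0 0
1 -0.33 0.22 0 0; 1 -0.64 0.46 0 0; 1 -0.93 0.71 0 0; 1 -1.21 0.99 0 0; 1 -1.48 1.28 0 0; 1 -1.72 1.58 0 0; 1 -1.95 1.90 0 0; 1 -2.15 2.24 0 0
1 -0.18 0.35 0 0; 1 -0.35 0.70 0 0; 1 -0.49 1.07 0 0; 1 -0.61 1.44 0 0; 1 -0.70 1.82 0 0; 1 -0.77 2.21 0 0; 1 -0.82 2.60 0 0; 1 -0.85 2.99 0 0
```

Call:
drive_tool --commands "1 -0.43 0.02 0 0; 1 -0.86 0.08 0 0; 1 -1.28 0.16 0 0; 1 -1.7 0.27 0 0; 1 -2.1 0.4 0 0; 1 -2.5 0.57 0 0; 1 -2.9 0.76 0 0; 1 -3.27 0.98 0 0"

```text
t: 3.42
tool_pos: [0.4741, 0.1393, 0.167]
tool_rot: [1.316, 1.135, -1.316]
contact_force: [-1.3, -1.3, -4.9]
opening: 0.0073
```

```bash
python3 -c "
from h import *
go((.4345,.148,.035),-8.3)"
```

```text
t 3.42 pos [0.4741 0.1393 0.167 ] yaw -8.4 F [-1.3 -1.3 -4.9] op 0.0073 tilt [-1.     0.001  0.   ]
shift [ 3.3  -1.01 -0.07] turn -0.02 rows 3.3102050160691934
```

Low forces and the opening unchanged. Continuing the arc.

Call:
drive_tool --commands "1 -0.33 0.22 0 0; 1 -0.64 0.46 0 0; 1 -0.93 0.71 0 0; 1 -1.2 1 0 0; 1 -1.48 1.28 0 0; 1 -1.72 1.58 0 0; 1 -1.95 1.9 0 0; 1 -2.15 2.24 0 0"

```text
t: 4.08
tool_pos: [0.5624, 0.1263, 0.2537]
tool_rot: [1.316, 1.136, -1.316]
contact_force: [-3.7, -0.2, -2.2]
opening: 0.0075
```

Call:
drive_tool --commands "1 -0.18 0.35 0 0; 1 -0.35 0.7 0 0; 1 -0.49 1.07 0 0; 1 -0.61 1.44 0 0; 1 -0.7 1.82 0 0; 1 -0.77 2.2 0 0; 1 -0.82 2.6 0 0; 1 -0.85 3 0 0"

```text
t: 4.75
tool_pos: [0.6817, 0.1087, 0.289]
tool_rot: [1.317, 1.135, -1.315]
contact_force: [-5.0, 0.0, -0.5]
opening: 0.0074
```

```bash
python3 -c "
from h import *
b,_=snap('scene','s3')
go((.4345,.148,.035),-8.3)
cv2.imwrite('pics/s3c.png',cv2.resize(b[100:300,130:330],None,fx=3,fy=3,interpolation=cv2.INTER_CUBIC))
"
```

```text
t 4.8 pos [0.6842 0.1084 0.2885] yaw -8.45 F [ 0.9 -0.3  3.8] op 0.0079 tilt [-1.     0.005 -0.001]
shift [ 6.3  -6.36 -0.05] turn -0.03 rows 8.586033050403993
```

View pics/s3c.png

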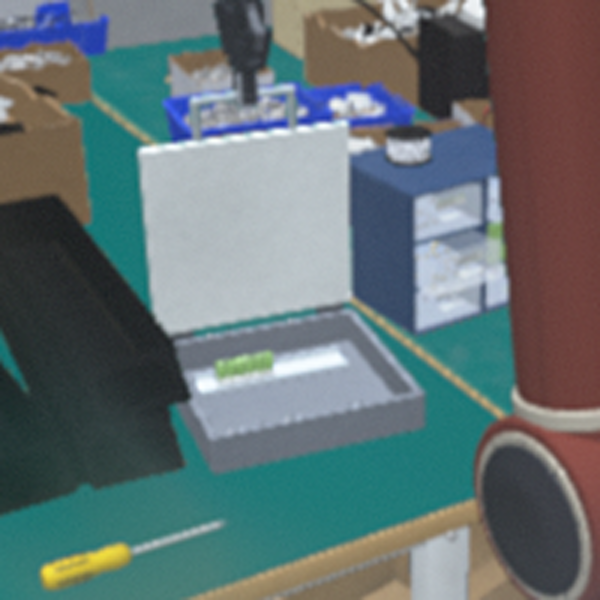

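The door stands upright, with the bar in the fingers at crop (245,95). Now I release and lift off.

Call:
drive_tool --commands "0.2 0 0 0 0; 0.2 0 0 0 0; 0.2 0 0 0 0; 0.2 -0.5 0 0 0; 0.2 -1.1 0 0 0; 0.2 -1.8 0 0 0; -0.3 -1.9 -0.9 0 0; -0.3 -1.9 -1.8 0 0"

```text
t: 5.47
tool_pos: [0.6107, 0.1198, 0.3631]
tool_rot: [1.319, 1.133, -1.313]
contact_force: [0.4, 0.2, 0.5]
opening: 0.0552
```

```bash
python3 -c "
from h import *
a,_=snap('top','t4');b,_=snap('scene','s4')
go((.463,-.147,.19),-16.3)
cv2.imwrite('pics/t4c.png',cv2.resize(a[165:275,175:335],None,fx=5,fy=5,interpolation=cv2.INTER_CUBIC))
cv2.imwrite('pics/s4c.png',cv2.resize(b[130:280,130:330],None,fx=4,fy=4,interpolation=cv2.INTER_CUBIC))
"
```

```text
t 5.57 pos [0.6061 0.1209 0.3608] yaw -8.27 F [ 0.3  0.2 -0.5] op 0.0558 tilt [-1.    -0.001 -0.   ]
shift [ 4.27 -2.57  7.14] turn 1.61 rows 8.356309479985194
```

View pics/t4c.png

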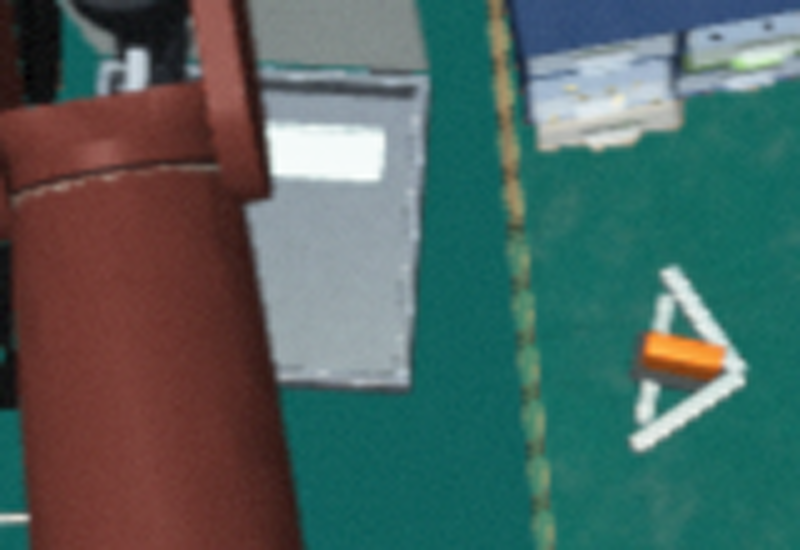

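View pics/s4c.png

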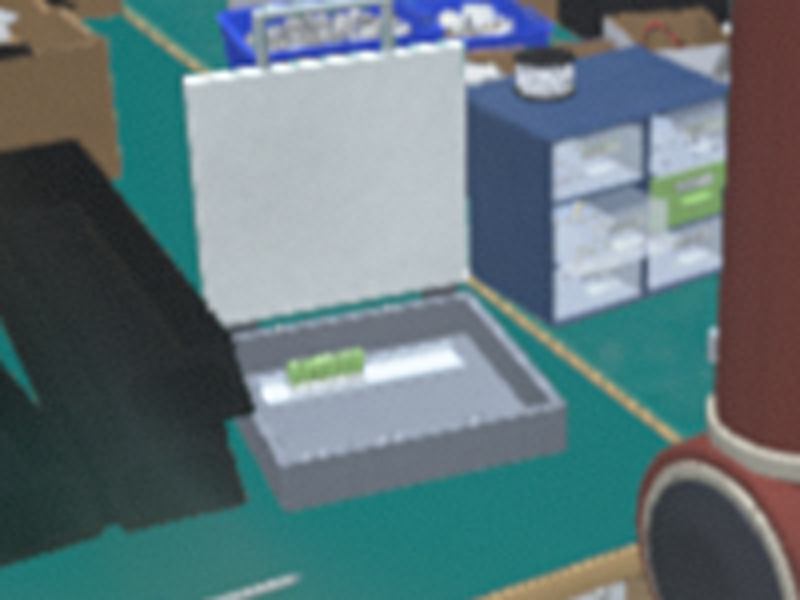

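Call:
drive_tool --commands "-1 0.3 -0.3 0.9 0.2; -1 0.6 -0.6 1.8 0.4; -1 0.9 -0.9 2.7 0.6; -1 1.2 -1.3 3.6 0.8; -1 1.5 -1.6 4.5 1; -1 1.9 -1.9 5.4 1.2; -1 2.3 -2.2 6.3 1.3; -1 2.7 -2.55 7.1 1.4"

```text
t: 6.23
tool_pos: [0.467, -0.1479, 0.252]
tool_rot: [1.404, 1.068, -1.403]
contact_force: [0.8, -0.6, 0.6]
opening: 0.0854
```

```bash
python3 -c "
from h import *
print(pt('top','t4',175+410/5-.4,165+388/5-.4,.04),pt('scene','s4',130+565/4-.4,130+403/4-.4,.04))
go((.464,-.1455,.15),-15)
b,_=snap('scene','s5')
cv2.imwrite('pics/s5c.png',cv2.resize(b[150:300,230:430],None,fx=4,fy=4,interpolation=cv2.INTER_CUBIC))
b,_=snap('top','t5')
cv2.imwrite('pics/t5c.png',cv2.resize(b[165:275,175:335],None,fx=5,fy=5,interpolation=cv2.INTER_CUBIC))
"
```

```text
[0.46181734 0.03020917 0.04      ] [0.46254883 0.02981103 0.04      ]
t 6.23 pos [ 0.467  -0.1479  0.252 ] yaw -15.4 F [ 0.8 -0.6  0.6] op 0.0854 tilt [-1.     0.002  0.001]
shift [ 2.55 -0.09 -0.04] turn -0.08 rows 2.4484709737435697
```

View pics/t5c.png

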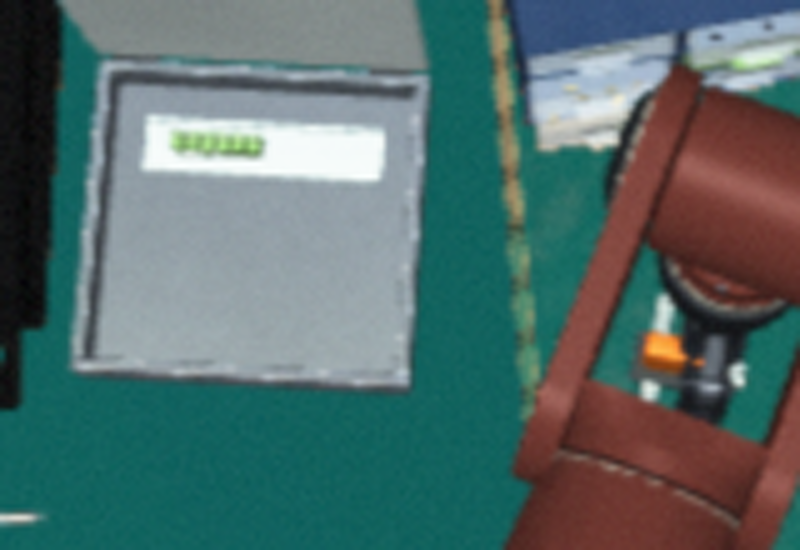

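View pics/s5c.png

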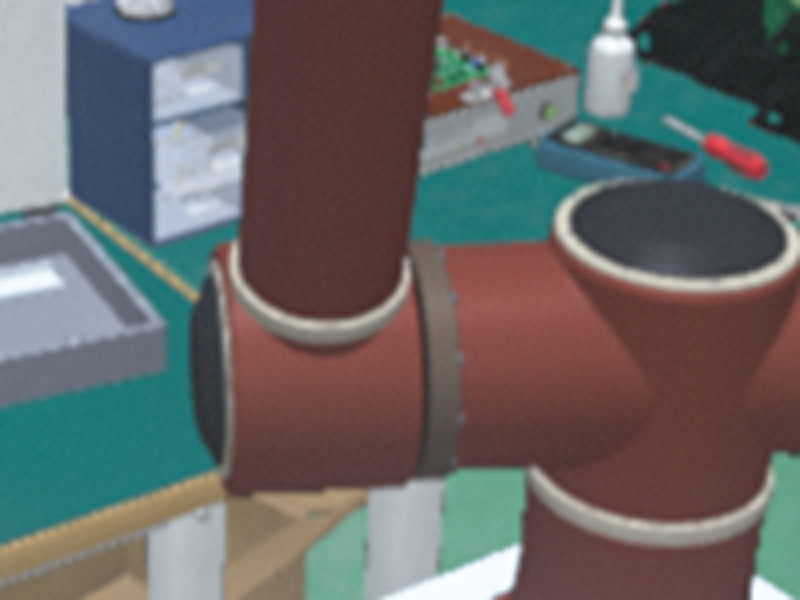

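Call:
drive_tool --commands "-0.5 0.9 -0.08 -0.04 -0.1; -0.2 1.8 -0.08 -0.04 -0.1; -0.2 2.7 -0.08 -0.04 -0.1; -0.2 3.6 -0.08 -0.04 -0.1; -0.2 4.3 -0.08 -0.04 -0.1; -0.2 4.8 -0.08 -0.04 -0.1; -0.2 5.1 -0.08 -0.04 -0.1; -0.2 5.1 -0.08 -0.04 -0.1" --newtons 60

```text
t: 7.0
tool_pos: [0.4639, -0.1425, 0.0457]
tool_rot: [1.396, 1.08, -1.4]
contact_force: [-0.7, 1.3, 0.8]
opening: 0.0518
```

```bash
python3 -c "
from h import *
for x,y in((75,373),(410,389),(430,74),(102,60)):print(pt('top','t4',175+x/5-.4,165+y/5-.4,.04))
go((.464,-.1455,.048),-15)
b,_=snap('top','t6')
cv2.imwrite('pics/t6c.png',cv2.resize(b[205:270,285:335],None,fx=9,fy=9,interpolation=cv2.INTER_CUBIC))
"
```

```text
[0.49129008 0.24628126 0.04      ]
[0.46116735 0.0302606  0.04      ]
[6.70815175e-01 2.69528598e-04 4.00000000e-02]
[0.7004508  0.21810804 0.04      ]
t 7.0 pos [ 0.4639 -0.1425  0.0457] yaw -14.83 F [-0.7  1.3  0.8] op 0.0518 tilt [-1.    -0.005 -0.001]
shift [-0.06  0.02  0.07] turn 0.03 rows 0.09030119527137505
```

View pics/t6c.png

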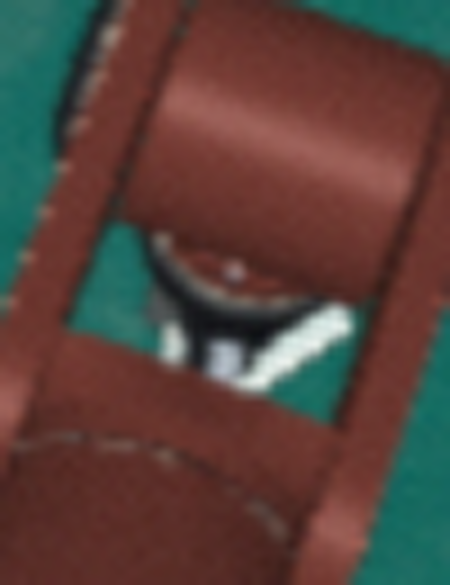

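Call:
drive_tool --commands "1 0 0 0.05 0; 1 0 0 0.05 0; 1 0 0 0.05 0; 1 0 0 0.05 0; 1 0 0 0.05 0; 1 0 0 0.05 0" --newtons 80

```text
t: 7.55
tool_pos: [0.4664, -0.1465, 0.0504]
tool_rot: [1.399, 1.072, -1.396]
contact_force: [-0.6, 0.5, 5.8]
opening: 0.015
```

Call:
drive_tool --commands "1 -0.5 0 0 0; 1 -1 0 0 0; 1 -1.5 0 0 0; 1 -2 0 0 0; 1 -2 0 0 0"

```text
t: 7.97
tool_pos: [0.4673, -0.1469, 0.1325]
tool_rot: [1.399, 1.067, -1.393]
contact_force: [1.2, -1.2, -2.4]
opening: 0.0153
```

```bash
python3 -c "
from h import *
go((.464,-.1455,.048),-15)
b,_=snap('scene','s7');c,_=snap('top','t7')
cv2.imwrite('pics/s7.png',np.hstack([cv2.resize(b[130:290,230:390],(400,400)),cv2.resize(c[185:285,265:365],(400,400))]))
"
```

```text
t 7.97 pos [ 0.4673 -0.1469  0.1325] yaw -14.87 F [ 1.2 -1.2 -2.4] op 0.0153 tilt [-1.     0.008  0.002]
shift [ 2.11 -0.11 -0.02] turn 0.03 rows 2.02835026690436
```

View pics/s7.png

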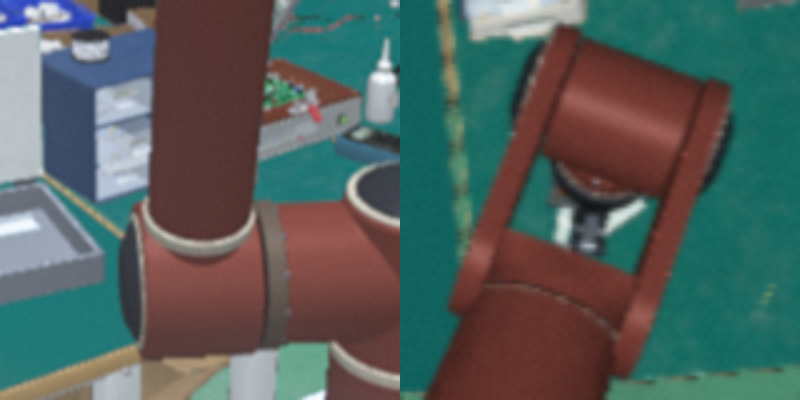

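```bash
python3 -c "
from h import *
go((.521,.0741,.1325),-53)"
```

```text
t 8.07 pos [ 0.465  -0.1459  0.1282] yaw -14.87 F [ 0.1  0.3 -3.3] op 0.0148 tilt [-1.     0.001  0.   ]
shift [-0.11 -0.06 -5.67] turn 7.63 rows 5.4437848549521055
```

Call:
drive_tool --commands "1 -0.1 0 -0.7 0.95; 1 -0.1 0 -1.4 1.9; 1 -0.1 0 -2.1 2.85; 1 -0.1 0 -2.8 3.8; 1 -0.1 0 -3.5 4.75; 1 -0.1 0 -4.3 5.7; 1 -0.1 -0.05 -5 6.7; 1 -0.1 -0.05 -5.67 7.63"

```text
t: 8.73
tool_pos: [0.5195, 0.0756, 0.1292]
tool_rot: [1.849, 0.617, -1.858]
contact_force: [0.3, -0.4, -4.2]
opening: 0.0151
```

Call:
drive_tool --commands "1 0 0 0 0; 1 0 0 0 0"

```text
t: 8.9
tool_pos: [0.5197, 0.075, 0.1295]
tool_rot: [1.845, 0.623, -1.853]
contact_force: [0.1, -0.3, -3.3]
opening: 0.0152
```

```bash
python3 -c "
from h import *
c,_=snap('top','t8');b,_=snap('scene','s8')
go((.521,.0741,.09),-53)
cv2.imwrite('pics/s8c.png',cv2.resize(b[130:280,180:330],None,fx=4,fy=4,interpolation=cv2.INTER_CUBIC))
cv2.imwrite('pics/t8c.png',cv2.resize(c[165:265,175:285],None,fx=6,fy=6,interpolation=cv2.INTER_CUBIC))
"
```

```text
t 9.0 pos [0.5199 0.0735 0.1302] yaw -52.99 F [-0.  -0.4 -3.2] op 0.0145 tilt [-1.    -0.002  0.003]
shift [ 1.    0.01 -0.03] turn 0.0 rows 0.964309644888745
```

View pics/s8c.png

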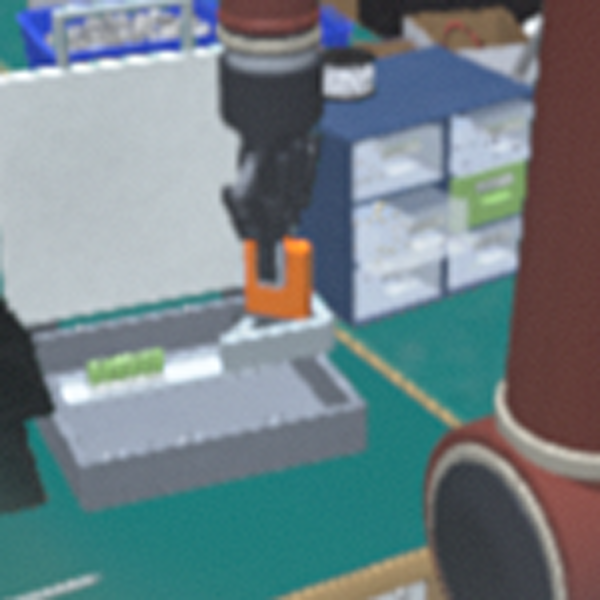

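View pics/t8c.png

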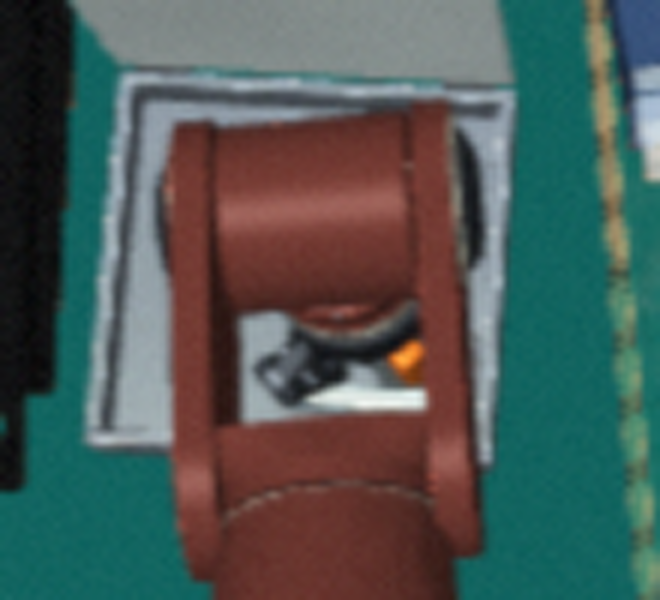

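```bash
python3 -c "
from h import *
q=lambda x,y,z:pt('scene','s8',180+x/4-.4,130+y/4-.4,z)
print(q(333,318,.105),q(222,343,.105),q(333,350,.079),q(222,370,.079))
M=R.from_euler('z',-8,degrees=True).as_matrix()
c=np.array([.4706,.0362,0])
for p in (q(333,318,.105),q(222,343,.105),q(333,350,.079)):print((M.T@(p-c)).round(4))
"
```

```text
[0.48598607 0.0431376  0.105     ] [0.4936736  0.13157748 0.105     ] [0.48472424 0.04417634 0.079     ] [0.50035576 0.12911412 0.079     ]
[0.0143 0.009  0.105 ]
[0.0096 0.0977 0.105 ]
[0.0129 0.0099 0.079 ]
```

Call:
drive_tool --commands "1 0.3 0 0 0; 1 0.6 0 0 0; 1 0.9 0 0 0; 1 1.2 0 0 0; 1 1.5 0 0 0; 1 1.7 0 0 0; 1 1.7 0 0 0"

```text
t: 9.58
tool_pos: [0.5191, 0.0738, 0.061]
tool_rot: [1.846, 0.62, -1.856]
contact_force: [-0.2, 0.6, -2.9]
opening: 0.0151
```

```bash
python3 -c "
from h import *
b,_=snap('scene','s9')
go((.509,.0651,.0554),-53)
cv2.imwrite('pics/s9c.png',cv2.resize(b[170:270,200:300],None,fx=6,fy=6,interpolation=cv2.INTER_CUBIC))
"
```

```text
t 9.63 pos [0.52   0.0739 0.0624] yaw -53.03 F [ 0.1  0.6 -3.6] op 0.0147 tilt [-1.    -0.002  0.003]
shift [0.17 0.01 0.35] turn -0.01 rows 0.375920249924287
```

View pics/s9c.png

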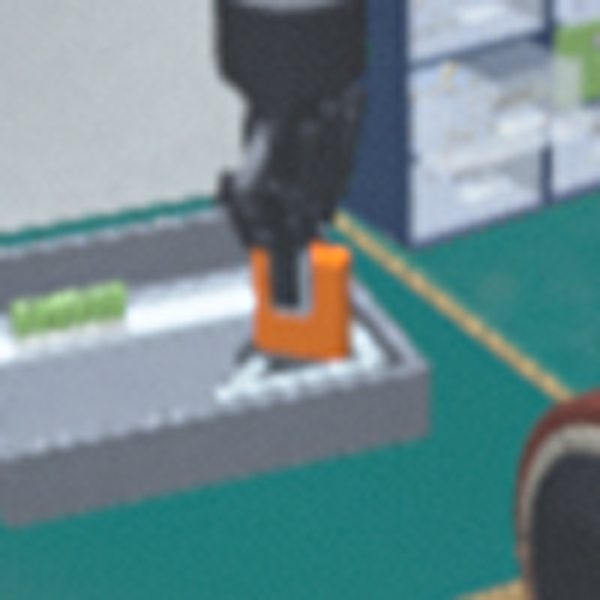

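Call:
drive_tool --commands "1 0.05 0 0 0; 1 0.1 0 0 0; 1 0.15 0 0 0; 1 0.15 0 0 0; 1 0.15 0 0 0"

```text
t: 10.05
tool_pos: [0.5213, 0.074, 0.0584]
tool_rot: [1.851, 0.619, -1.85]
contact_force: [0.4, 0.1, -3.9]
opening: 0.015
```

Call:
drive_tool --commands "1 0.03 0 0 0; 1 0.05 0 0 0; 1 0.05 0 0 0; 1 0.05 0 0 0"

```text
t: 10.38
tool_pos: [0.5211, 0.074, 0.0561]
tool_rot: [1.851, 0.619, -1.851]
contact_force: [-0.1, 0.3, -3.7]
opening: 0.0151
```

Call:
drive_tool --commands "1 0.03 0 0 0; 1 0.05 0 0 0; 1 0.05 0 0 0; 1 0.05 0 0 0"

```text
t: 10.72
tool_pos: [0.5217, 0.074, 0.0554]
tool_rot: [1.851, 0.619, -1.85]
contact_force: [-3.1, 0.1, 5.5]
opening: 0.0149
```

Call:
drive_tool --commands "1 0.03 0 0 0; 1 0.05 0 0 0; 1 0.05 0 0 0; 1 0.05 0 0 0"

```text
t: 11.05
tool_pos: [0.5224, 0.0741, 0.0554]
tool_rot: [1.852, 0.618, -1.849]
contact_force: [-7.4, 0.3, 15.7]
opening: 0.0149
```

Call:
drive_tool --commands "1 -0.06 0 0 0; 1 -0.06 -0.02 0.08 0; 1 -0.06 -0.04 0.14 0; 1 -0.06 -0.06 0.2 0; 1 -0.06 -0.07 0.25 0; 1 -0.06 -0.07 0.25 0"

```text
t: 11.55
tool_pos: [0.5122, 0.0701, 0.0554]
tool_rot: [1.853, 0.618, -1.848]
contact_force: [2.3, 0.9, 6.2]
opening: 0.0147
```

```bash
cat >> h.py <<'E'
def fc():
    o=ctrl.get_obs();F=o['contact_force'];M=R.from_euler('z',-8,degrees=True).as_matrix()
    T=R.from_rotvec(o['tool_rot']).as_matrix();print('F cab',(M.T@F).round(1),'torque',(M.T@o['wrist_torque']).round(2),'grip pt in corner frame',(M.T@(o['tool_pos']-[.4706,.0362,0])*1000).round(1),'tilt',T[2].round(4))
E
python3 -c "
from h import *
fc()
b,_=snap('scene','s10')
go((.509,.0651,.0554),-53)
cv2.imwrite('pics/s10c.png',cv2.resize(b[200:260,230:290],None,fx=10,fy=10,interpolation=cv2.INTER_CUBIC))
"
```

```text
F cab [2.1 1.2 6.2] torque [ 0.13 -0.23  0.01] grip pt in corner frame [36.4 39.3 55.4] tilt [-1.      0.0013 -0.0018]
t 11.6 pos [0.5122 0.07   0.0554] yaw -53.03 F [1.9 0.9 5.4] op 0.0148 tilt [-1.     0.001 -0.002]
shift [-0.    0.05  0.14] turn -0.01 rows 0.14104861891859505
```

View pics/s10c.png

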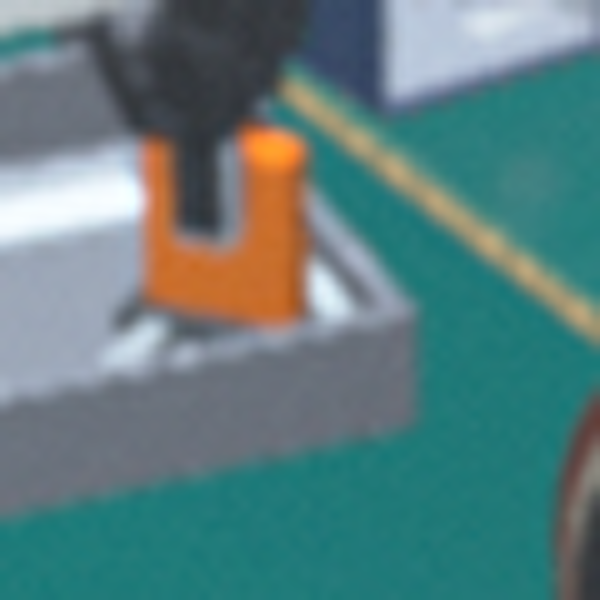

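Call:
drive_tool --commands "1 0 0 0.04 0; 1 0 0 0.08 0; 1 0 0 0.1 0; 1 0 0 0.1 0; 1 0 0 0.1 0"

```text
t: 12.02
tool_pos: [0.5097, 0.0685, 0.0556]
tool_rot: [1.855, 0.619, -1.846]
contact_force: [2.3, 3.9, 4.7]
opening: 0.0151
```

```bash
python3 -c "
from h import *
fc()"
```

```text
F cab [1.8 4.2 4.7] torque [ 0.68 -0.52  0.21] grip pt in corner frame [34.3 37.4 55.6] tilt [-1.      0.001  -0.0041]
```

Call:
drive_tool --commands "1 0 -0.03 0.05 0; 1 0 -0.05 0.08 0; 1 0 -0.05 0.08 0; 1 0 -0.05 0.08 0"

```text
t: 12.35
tool_pos: [0.5081, 0.0685, 0.056]
tool_rot: [1.86, 0.618, -1.84]
contact_force: [10.7, 4.6, -0.5]
opening: 0.0148
```

```bash
python3 -c "
from h import *
fc()"
```

```text
F cab [10.   6.1 -0.5] torque [ 1.17 -1.8   0.31] grip pt in corner frame [32.6 37.2 56. ] tilt [-0.9999  0.004  -0.0094]
```

Call:
drive_tool --commands "1 0.05 0.02 0.03 0; 1 0.08 0.04 0.05 0; 1 0.08 0.04 0.05 0; 1 0.08 0.04 0.05 0"

```text
t: 12.68
tool_pos: [0.5084, 0.0683, 0.0558]
tool_rot: [1.864, 0.623, -1.84]
contact_force: [4.7, 14.0, 14.9]
opening: 0.015
```

```bash
python3 -c "
from h import *
fc()
c,_=snap('top','t11');b,_=snap('scene','s11')
go((.509,.0651,.0554),-53)
cv2.imwrite('pics/s11c.png',cv2.resize(b[200:260,230:290],None,fx=10,fy=10,interpolation=cv2.INTER_CUBIC))
cv2.imwrite('pics/t11c.png',cv2.resize(c[205:265,205:265],None,fx=10,fy=10,interpolation=cv2.INTER_CUBIC))
"
```

```text
F cab [ 2.8 14.5 14.9] torque [ 2.3  -0.23  0.41] grip pt in corner frame [32.9 37.1 55.8] tilt [-9.999e-01  2.000e-04 -1.270e-02]
t 12.78 pos [0.5084 0.0683 0.0558] yaw -53.0 F [ 3.9 13.4 14.9] op 0.0147 tilt [-1.     0.    -0.013]
shift [0.01 0.07 0.04] turn -0.0 rows 0.07874639079359566
```

View pics/s11c.png

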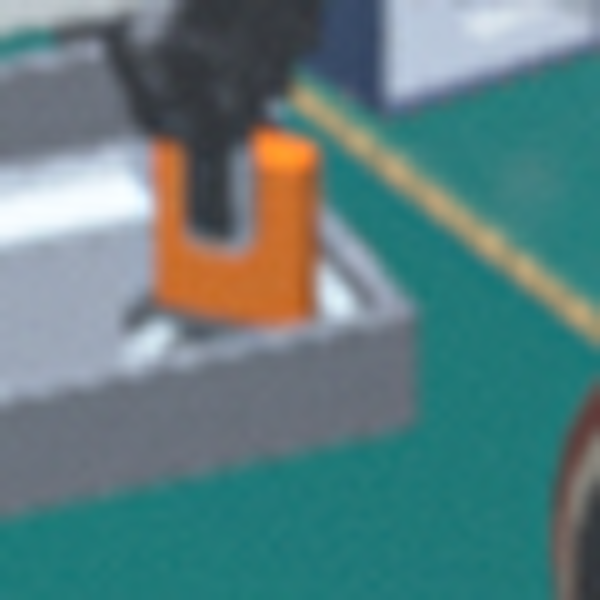

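View pics/t11c.png

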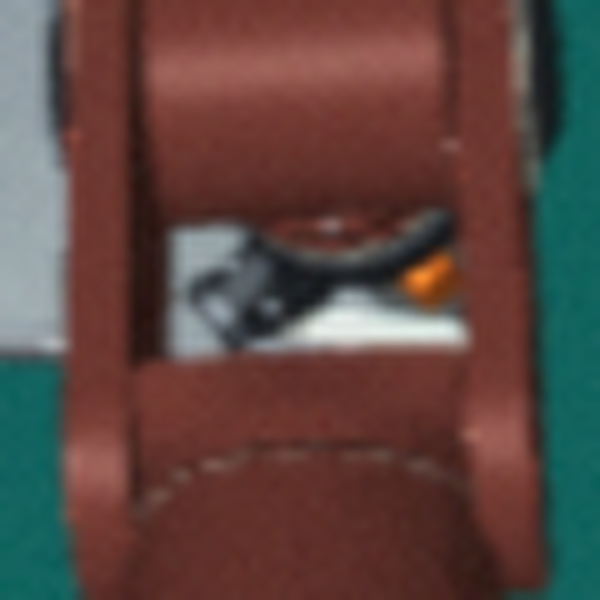

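Call:
drive_tool --commands "1 -0.02 -0.03 0.03 -0.1; 1 -0.03 -0.04 0.04 -0.2; 1 -0.03 -0.04 0.04 -0.2; 1 -0.03 -0.04 0.04 -0.2"

```text
t: 13.12
tool_pos: [0.5079, 0.0683, 0.0562]
tool_rot: [1.859, 0.633, -1.825]
contact_force: [14.1, 12.2, 4.1]
opening: 0.015
```

```bash
python3 -c "
from h import *
fc();go((.509,.0651,.0554),-53)"
```

```text
F cab [12.3 14.1  4.1] torque [ 2.29 -2.1  -0.48] grip pt in corner frame [32.4 36.9 56.2] tilt [-0.9998  0.004  -0.0174]
t 13.12 pos [0.5079 0.0683 0.0562] yaw -52.19 F [14.1 12.2  4.1] op 0.015 tilt [-1.     0.004 -0.017]
shift [0.02 0.08 0.03] turn 0.16 rows 0.08320708455495693
```

Call:
drive_tool --commands "1 0.02 0 0 0.06; 1 0.04 0 0 0.1; 1 0.04 0 0 0.1; 1 0.04 0 0 0.1; 1 0.04 0 0 0.1; 1 0.04 0 0 0.1"

```text
t: 13.62
tool_pos: [0.5081, 0.0683, 0.0561]
tool_rot: [1.863, 0.627, -1.83]
contact_force: [8.8, 11.8, 12.8]
opening: 0.0149
```

```bash
python3 -c "
from h import *
fc();go((.509,.0651,.0554),-53);print(ctrl.get_obs()['dq'].round(4))
b,_=snap('scene','s12')
fc()
cv2.imwrite('pics/s12c.png',cv2.resize(b[130:280,180:330],None,fx=4,fy=4,interpolation=cv2.INTER_CUBIC))"
```

```text
F cab [ 7.1 12.9 12.8] torque [ 2.34 -1.13 -0.08] grip pt in corner frame [32.6 37.  56.1] tilt [-0.9999  0.0037 -0.0166]
t 13.62 pos [0.5081 0.0683 0.0561] yaw -52.61 F [ 8.8 11.8 12.8] op 0.0149 tilt [-1.     0.004 -0.017]
shift [0.02 0.08 0.03] turn 0.08 rows 0.08063489810430062
[ 0.0015  0.0004 -0.0006 -0.0011 -0.0013  0.0004]
F cab [ 8.  13.8 12.6] torque [ 2.32 -1.18 -0.11] grip pt in corner frame [32.6 36.9 56.1] tilt [-0.9999  0.0037 -0.0166]
```

View pics/s12c.png

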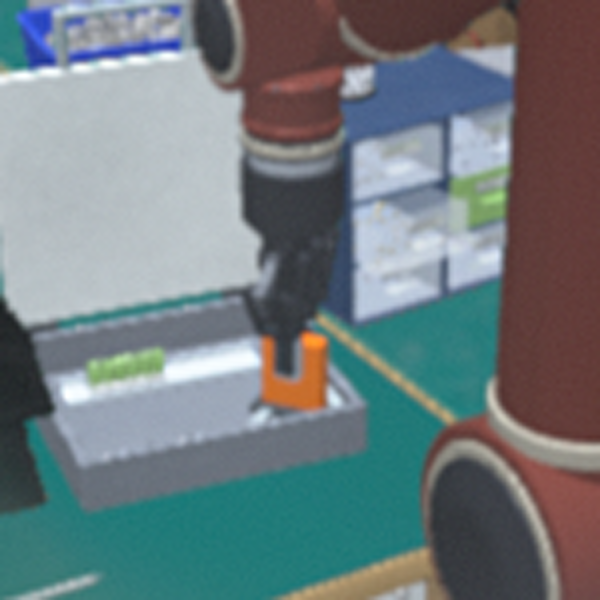

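Call:
drive_tool --commands "1 0.01 -0.01 0.03 0; 1 0.02 -0.03 0.06 0; 1 0.02 -0.03 0.08 0; 1 0.02 -0.03 0.08 0; 1 0.02 -0.03 0.08 0; 1 0.02 -0.03 0.08 0"

```text
t: 14.17
tool_pos: [0.5078, 0.0682, 0.0564]
tool_rot: [1.871, 0.626, -1.822]
contact_force: [18.8, 16.8, 8.2]
opening: 0.0146
```

```bash
python3 -c "
from h import *
fc();go((.509,.0651,.0554),-53)"
```

```text
F cab [16.3 19.3  8.2] torque [ 3.03 -2.43 -0.01] grip pt in corner frame [32.4 36.8 56.4] tilt [-0.9997  0.0068 -0.0244]
t 14.17 pos [0.5078 0.0682 0.0564] yaw -52.64 F [18.8 16.8  8.2] op 0.0146 tilt [-1.     0.007 -0.024]
shift [0.02 0.08 0.02] turn 0.07 rows 0.08280692790401767
```

Call:
drive_tool --commands "1 0.02 -0.01 -0.04 0; 1 0.04 -0.02 -0.07 0; 1 0.04 -0.02 -0.07 0; 1 0.04 -0.02 -0.07 0; 1 0.04 -0.02 -0.07 0; 1 0.04 -0.02 -0.07 0"

```text
t: 14.67
tool_pos: [0.5082, 0.0685, 0.0559]
tool_rot: [1.863, 0.623, -1.827]
contact_force: [8.4, 8.1, 21.2]
opening: 0.0145
```

```bash
python3 -c "
from h import *
fc();go((.509,.0651,.0554),-53)"
```

```text
F cab [ 7.2  9.2 21.2] torque [ 1.45 -0.81 -0.1 ] grip pt in corner frame [32.7 37.2 55.9] tilt [-0.9998  0.0075 -0.0172]
t 14.67 pos [0.5082 0.0685 0.0559] yaw -52.59 F [ 8.4  8.1 21.2] op 0.0145 tilt [-1.     0.008 -0.017]
shift [0.01 0.08 0.04] turn 0.08 rows 0.08488929032068201
```

Call:
drive_tool --commands "1 0 -0.01 0.02 0; 1 -0.01 -0.01 0.03 0; 1 -0.01 -0.01 0.03 0; 1 -0.01 -0.01 0.03 0; 1 -0.01 -0.01 0.03 0; 1 -0.01 -0.01 0.03 0; 1 -0.01 -0.01 0.03 0; 1 -0.01 -0.01 0.03 0"

```text
t: 15.33
tool_pos: [0.508, 0.0685, 0.056]
tool_rot: [1.867, 0.623, -1.824]
contact_force: [14.2, 10.4, 14.7]
opening: 0.0147
```

```bash
python3 -c "
from h import *
fc();go((.509,.0651,.0554),-53)
c,_=snap('top','t13');b,_=snap('scene','s13');fc()
cv2.imwrite('pics/f.png',np.hstack([cv2.resize(b[200:260,230:290],(400,400),interpolation=2),cv2.resize(c[165:265,175:275],(400,400),interpolation=2)]))"
```

```text
F cab [12.6 12.3 14.7] torque [ 1.79 -1.67 -0.12] grip pt in corner frame [32.5 37.2 56. ] tilt [-0.9998  0.0087 -0.0204]
t 15.33 pos [0.508  0.0685 0.056 ] yaw -52.61 F [14.2 10.4 14.7] op 0.0147 tilt [-1.     0.009 -0.02 ]
shift [0.02 0.08 0.03] turn 0.08 rows 0.08632184784138767
F cab [11.8 12.2 16.3] torque [ 1.86 -1.67 -0.12] grip pt in corner frame [32.5 37.2 56. ] tilt [-0.9998  0.0087 -0.0204]
```

View pics/f.png

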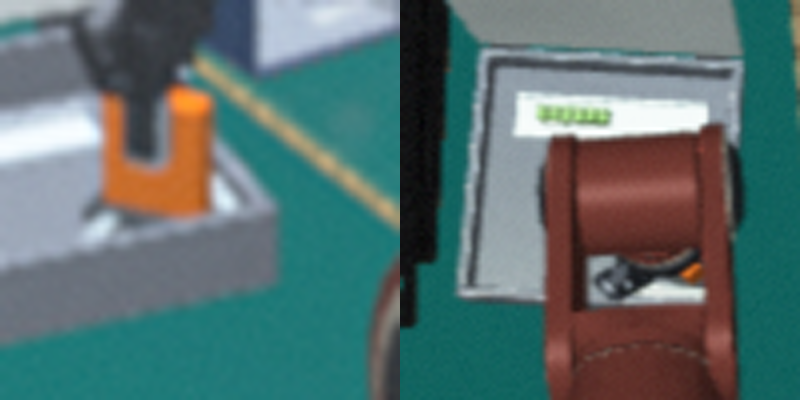

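```bash
python3 -c "
from h import *
print(ctrl.finish_job());fc();print(ctrl.get_obs()['opening'])"
```

```text
the job is handed in; nothing more can be done
None
the job is handed in; nothing more can be done
```

I opened the cabinet door to upright by its bar handle, laid the square in the near right-hand corner, and handed the job in at about 15.4 s. The square was still gripped at 80 N (finger opening 15 mm) and pressed against both walls. The hand-in gave no verdict.

Last checks before handing in:
- **Wall forces:** about 12 N against the near wall and 12 N against the right wall, with about 16 N pressing down on the floor.
- **Flushness:** the twist about the vertical was only -0.12 N m, where contact at leg tips alone would give about 1 N m either way. The gripper's heading put the square within about 0.5° of the walls.
- **Rest and tilt:** the readings were steady, and the tool leaned about 0.02 rad towards the corner (limit 0.05). I only measured the tool's lean, not the square's.
- **Door:** the last picture still shows it upright.
- **Meter and screwdriver:** the arm never went near either one. I did not re-measure their positions.

One check disagreed. From the camera-measured corner, the grip point came out at 32.5 mm in x and 37.2 mm in y, where equal values of about 34 mm were expected. I put this down to camera calibration and flex in the fingers, because the contact forces and the low twist both point to flush contact. The pictures were too coarse to measure any gap at the walls directly.

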